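Scan the channel's label, then nest the channel in the rack

ROBOT

A 7-joint arm with a two-finger parallel gripper is mounted at the origin on the work surface. World frame = base frame: x ahead of the robot, y to its left, z up, the work surface at z = 0. Lengths are in mm, angles in rad, forces in N, time in s.
With the tool pointing down it reaches from about 400 to 875 mm from the base axis. Payload 4.4 kg.
Tool frame: the origin (TCP) lies where the fingers leave the gripper's body, on its centre line; the fingertips stand 73 mm ahead of it and the grasp point (between the pads) lies 54 mm ahead of it; z points along the fingers, y is the line along which they close (so a half turn about z gives the same grasp; the last joint's range is limited). The gripper opens to 85 mm and grips with 20 to 120 N. Pads are 22 mm wide; open, the fingers measure 114 mm over their backs; the gripper's body (76 mm by 85 mm) begins 54 mm behind the grasp point. The pads swing forward as they close: fully open they stand 13 mm farther back than shut.
Start: joints at [1.045, 0.628, 0.038, 1.517, -0.027, 0.996, -0.02], TCP at [288.475, -582.494, 303.913] pointing down, gripper open.
Joint ranges: [-3.06, 3.06], [-0.37, 2.12], [-1.25, 1.32], [0.18, 2.47], [-1.1, 4.24], [0.23, 1.98], [-2.94, 2.94]. Speed limits (rad/s): [2.57, 2.57, 3.14, 3.14, 3.14, 3.14, 3.14].

INTERFACE

Orientations are given as [roll, pitch, yaw] about the fixed x, y, z axes, in that order (R = Rz(yaw) Ry(pitch) Rx(roll)).
In Python, from cell import ctrl gives the robot as it stands.
- The arm moves only by the tool send_rows, never from a script. Its argument "rows" is a list that holds one entry, the list of rows, each a list of 6 numbers: the shift along the tool's x, y, z in cm, then the turn, a rotation vector about the tool's x, y, z in rad. In form: [[[tx, ty, tz, wx, wy, wz], ...]]. A call has 1 to 10 rows; each row is the pose to reach, as a shift and turn from the pose commanded when the call began, along the tool's axes at that moment; what a row does not reach only later rows make up. A row lasts 1/10 s, in which the tool goes at most 50 mm and 8.59 degrees, less where a joint would pass 70% of its speed; a pose out of reach is approached as far as the arm can. A call with a gripper value outside its range is refused whole. "grip" is the closure in counts, from 0 (fully open) to 255 (shut), set as the call begins (left out, the last holds). The fingers move at their own pace and stop on an object; the grip force is fixed at half the most. Time passes only in rows, so rows that repeat a pose let the fingers close. It gives the time, the measured TCP pose, the force, the opening and the grip force at its end, in the units of the state.
- ctrl.read_state(): the state, without advancing time (a new reading comes with each control period).
- ctrl.get_image(name): name is "side" or "top" or "wrist"; returns a dict with "pixels" (480x640x3 uint8, red, green, blue), "fx", "fy", "cx", "cy" (pixels), "extrinsics" (4x4, takes a point from camera to world coordinates); the wrist camera has in their place "mount" (4x4, takes a point from camera to tool coordinates, whose origin is the TCP and whose axes are the flange's). Camera axes: x right, y up, looking along -z (the intrinsics and any distortion apply to the point x, -y, -z); pixel columns grow to the right and rows downward; lengths in mm; the calibration is good to about 2 mm. A picture is of the moment at which its call begins: read the wrist's pose just before it. There is no depth.
- ctrl.finish_job(): hands the job in; it is judged then, once.
The state is a dict: "clock": time; "qpos": joint angles; "qd": joint speeds; "tau": joint torques, N m; "eef_pos": TCP position; "tool_rot": TCP orientation; "force": force on the tool from outside, world axes, zero at the start; "torque": the same for the moment, N m; "width": finger opening in mm; "gripper_force": force on a finger pad.
Only numpy, scipy, OpenCV 4.12 (cv2) and the standard library are available. Lean on these libraries where they do the work, as an engineer would, in place of code of your own. Each camera call takes 0.05 s, during which the arm holds its last target. There are 200 camera calls.

TASK

Book in and pack the loose aluminium channel: lift the barcode scanner out of its cradle and, without touching the channel with it, hold it still for about two seconds, aimed at the middle of the label from about 10 cm away, with its scan line running along the length of the label; then lay the scanner back in the cradle as it was. Next set the channel, still open side down, over the free gap in the rack, so that its legs interlock with the upturned channels: lined up with them, end to end, and fully seated. Leave the packed channel and the other things on the bench where they are.

Things in the scene. Friction and masses are not known exactly. Their poses are not given: they have to be found in the camera images.
- scanner: Hand-held barcode scanner: black straight handle 170 long, 30 wide, 30 high; at its front a grey head (44 wide, 34 thick) bent down 60 degrees, reaching 32 below the handle and 117 ahead of the origin. Origin: centre of the handle's underside; x forward, y across, z up. 0.19 kg, balanced 24 ahead of the origin. Starts in the cradle; grip the handle from above, across, between the saddles.
- window: Scanner's window, on the end of its head, at (102.5, 0, -23) in the scanner's frame. z: the beam, out of the window, (0.5, 0, -0.866) in the scanner's frame; y: the scanner's y, along the scan line. Reads a label 60 to 150 mm ahead, beam axis within 12 mm of its middle and under 45 degrees from square to it, scan line within 17 degrees of the label's length (either way round).
- cradle: Grey fixed cradle: base 150 x 75 x 8, two saddles at x = -45 and +45, each 12 long in x, floors 55 above the bench, with cheeks 12 high, 5 thick, 38 apart inside (4 mm play each side of the handle). Between the saddles the handle is free on both sides for 78 mm. Origin: centre of the base's underside; x: the way the lying scanner faces, z up.
- cradle_seat (a point): Where the scanner's origin is when it lies in the cradle: at saddle floor level, midway between the saddles, 55 above the bench; axes as the cradle's.
- channel: Loose aluminium U-channel, 60 long (x), 26 wide (y), 26 high, walls 3, 45 g, open side down on the bench, label on top. Origin: centre of its footprint, at the legs' feet; x along its length, z up. Grip it from above by its two ends (60 apart): fingers across its width would hit the upturned channels in the rack.
- channel_label (a point): Middle of the white barcode label (42 along the channel's x, 20 wide) on the channel's top face, 26 above the feet; axes as the channel's.
- rack: Fixed black board, 100 (x) by 112 (y), 8 thick; on it three channels of the same profile and length are fixed along x, open side up, at y = -30, 0, +30 (4 mm gaps), tops 34 above the bench. Over the gap at y = -15 a channel is already nested, open side down; the gap at y = +15 is free. Nothing stands beyond the channels' ends. Origin: centre of the underside.
- rack_free (a point): Where the loose channel's origin is when nested over the free gap: (0, 15, 11) in the rack's frame, axes as the rack's. Its feet stand inside two upturned channels, 11 above the bench, its top 37 above, level with the packed one; it straddles two neighbouring legs with 5 mm play each side and stands 4 mm from the packed channel. Either end may point along x.
- packed: The channel already nested, open side down, in the rack (loose, same profile, no label); it stays. Origin and axes as the loose channel's.
- spool: Bystander: solder spool, 54 diameter, 50 high. Origin: centre of its underside.
- driver: Bystander: screwdriver lying on the bench along its x.
- flux: Bystander: small bottle, 36 diameter, 85 high. Origin: centre of its underside.
Things that resemble listed ones, but are neither listed nor needed, are in the scene too. Leave any pink or red look-alike of the scanner alone.

How it is judged (in metres and radians):
On the way, in this order (a step that is already met when the one before it is completed fails the run):
1. the scanner is lifted clear of its cradle in the fingers (contact force between the fingers and scanner above 1 N and z of scanner in the frame of cradle_seat above 0.03 m), for 0.1 s.
2. the held scanner is aimed at the label's middle, in reading range, scan line along the label, and kept still for a second (contact force between the fingers and scanner above 1 N and x of channel_label in the frame of window between -0.012 and 0.012 m and y of channel_label in the frame of window between -0.015 and 0.015 m and z of channel_label in the frame of window between 0.06 and 0.15 m and angle between the z axis of window and the z axis of channel, either way round below 0.8 rad and angle between the y axis of window and the x axis of channel, either way round below 0.3 rad and linear speed of scanner below 0.03 m/s and angular speed of scanner below 0.25 rad/s), for 1 s.
3. the scanner lies in its cradle again, released (x of scanner in the frame of cradle_seat between -0.015 and 0.015 m and y of scanner in the frame of cradle_seat between -0.007 and 0.007 m and z of scanner in the frame of cradle_seat between -0.004 and 0.004 m and angle between the x axis of scanner and the x axis of cradle, either way round below 0.12 rad and angle between scanner's own z axis and vertical below 0.12 rad and linear speed of scanner below 0.02 m/s and x of window in the frame of cradle above 0 m and contact force between the fingers and scanner below 0.1 N), for 0.2 s.
4. the channel is lifted in the fingers (contact force between the fingers and channel above 1 N and height (world z) of channel above 0.03 m), for 0.1 s.
At the end, for the whole second after the job is handed in: Channel nested open side down over the free gap (10 mm lengthwise, 6 mm sideways, 3 mm height, 0.1 rad) and scanner lying in its cradle facing as before (15 mm lengthwise, 7 mm sideways, 4 mm height, 0.12 rad), both released and at rest; packed channel within 8 mm of its start (all of step 3 and x of channel in the frame of rack_free between -0.01 and 0.01 m and y of channel in the frame of rack_free between -0.006 and 0.006 m and z of channel in the frame of rack_free between -0.003 and 0.003 m and angle between the x axis of channel and the x axis of rack, either way round below 0.12 rad and angle between channel's own z axis and vertical below 0.1 rad and linear speed of channel below 0.02 m/s and contact force between the fingers and channel below 0.1 N and distance of packed from where it was at the start of the episode below 0.008 m); the robot touches nothing.
It fails at once if the scanner touches the loose channel (contact force between scanner and channel above 0.5 N).
It fails at once if a bystander is moved by more than 30 mm (distance of any of spool, driver, flux from where it was at the start of the episode above 0.03 m).
It fails at once if the packed channel is moved by more than 20 mm (distance of packed from where it was at the start of the episode above 0.02 m).
It also fails if it takes over 54 s, if anything falls off the work surface, if the arm or the gripper's body presses on something with over 40 N, if the wrist force passes 120 N, or if a joint passes its speed limit or range.

## Working session

There is one attempt and no reset: what is moved stays moved. The work goes in short steps, Python scripts to look and compute and a tool call to move; the robot and the scene stay as the last step left them, time stands still between calls to the robot, and variables do not carry over. Pictures are saved under pics/ and viewed, at most 10 in all, crops included, and the job is handed in when it is done.

Besides the shell and the picture viewer there is one more tool, called after ">>>" as name(argument=value, ...), one argument or row to a line, values as JSON. send_rows: Moves the arm, as the interface text tells. Its arguments: {"type":"object","properties":{"rows":{"type":"array","items":{"type":"array","items":{"type":"array","items":{"type":"number"}}}},"grip":{"type":"number"}},"required":["rows"]}

```bash
mkdir -p pics
cat > h.py <<'E'
import numpy as np, cv2, json
from cell import ctrl
from scipy.spatial.transform import Rotation as R
def snap(name,fn):
    s=ctrl.read_state(); im=ctrl.get_image(name)
    cv2.imwrite('pics/%s.png'%fn, im['pixels'][:,:,::-1])
    E=np.array(im['extrinsics']) if 'extrinsics' in im else None
    if E is None:
        T=np.eye(4);T[:3,:3]=R.from_euler('xyz',s['tool_rot']).as_matrix();T[:3,3]=s['eef_pos']
        E=T@np.array(im['mount'])
    np.savez('pics/%s.npz'%fn,E=E,K=[im['fx'],im['fy'],im['cx'],im['cy']],d=im.get('distortion',0) or 0)
    return im
def load(fn):
    z=np.load('pics/%s.npz'%fn); return cv2.imread('pics/%s.png'%fn),z['E'],z['K']
def ray(fn,uv):
    _,E,K=load(fn); uv=np.atleast_2d(uv).astype(float)
    d=np.c_[(uv[:,0]-K[2])/K[0],-(uv[:,1]-K[3])/K[1],-np.ones(len(uv))]
    return E[:3,3],d@E[:3,:3].T
def plane(fn,uv,z):
    o,d=ray(fn,uv); return o+d*((z-o[2])/d[:,2])[:,None]
def proj(fn,P):
    _,E,K=load(fn); P=np.atleast_2d(P).astype(float); c=(P-E[:3,3])@E[:3,:3]
    return np.c_[K[2]+K[0]*c[:,0]/-c[:,2],K[3]-K[1]*c[:,1]/-c[:,2]]
E
python3 - <<'E'
from h import *
s=ctrl.read_state(); print({k:np.round(v,3).tolist() for k,v in s.items()})
for n in ('top','side','wrist'):
    im=snap(n,n+'0'); print(n,[k for k in im],{k:v for k,v in im.items() if k!='pixels'})
E
```

```text
{'clock': 0.0, 'qpos': [1.045, 0.629, 0.038, 1.518, -0.027, 0.996, -0.02], 'qd': [-0.0, -0.001, -0.0, 0.0, 0.0, -0.001, 0.001], 'tau': [0.0, -56.34, 1.226, -19.344, 0.011, 0.011, 0.0], 'eef_pos': [288.269, -582.024, 302.986], 'tool_rot': [-3.14, 0.0, 0.46], 'force': [-0.653, -0.398, 0.081], 'torque': [0.006, -0.055, -0.03], 'gripper_force': 0.0, 'width': 85.018}
top ['pixels', 'fx', 'fy', 'cx', 'cy', 'extrinsics'] {'fx': 459.01529516563437, 'fy': 459.01529516563437, 'cx': 321.2209849844562, 'cy': 232.66585521958686, 'extrinsics': array([[ 2.13206927e-02,  9.84953484e-01, -1.71499452e-01,
         3.91060140e+02],
       [-9.99190960e-01,  2.68433431e-02,  2.99476231e-02,
        -2.43599135e+01],
       [ 3.41006344e-02,  1.70722198e-01,  9.84728936e-01,
         1.01615490e+03],
       [ 0.00000000e+00,  0.00000000e+00,  0.00000000e+00,
         1.00000000e+00]])}
side ['pixels', 'fx', 'fy', 'cx', 'cy', 'extrinsics'] {'fx': 520.7610652312142, 'fy': 520.7610652312142, 'cx': 317.9490442791895, 'cy': 229.07101627194427, 'extrinsics': array([[-9.69779430e-01,  1.89990967e-01, -1.53072827e-01,
         3.67332050e+02],
       [-2.43760034e-01, -7.27645963e-01,  6.41180473e-01,
         7.50320832e+02],
       [ 1.04356736e-02,  6.59116671e-01,  7.51968291e-01,
         9.67633609e+02],
       [ 0.00000000e+00,  0.00000000e+00,  0.00000000e+00,
         1.00000000e+00]])}
wrist ['pixels', 'fx', 'fy', 'cx', 'cy', 'mount'] {'fx': 416.810514294072, 'fy': 416.810514294072, 'cx': 319.4160219909092, 'cy': 233.05049996513145, 'mount': array([[ 2.16687650e-04,  9.64320266e-01,  2.64738318e-01,
         6.76822936e+01],
       [ 9.99999925e-01, -1.23708763e-04, -3.67883149e-04,
        -9.87900523e-01],
       [-3.22006726e-04,  2.64738378e-01, -9.64320220e-01,
        -6.88327400e+01],
       [ 0.00000000e+00,  0.00000000e+00,  0.00000000e+00,
         1.00000000e+00]])}
```

View pics/top0.png

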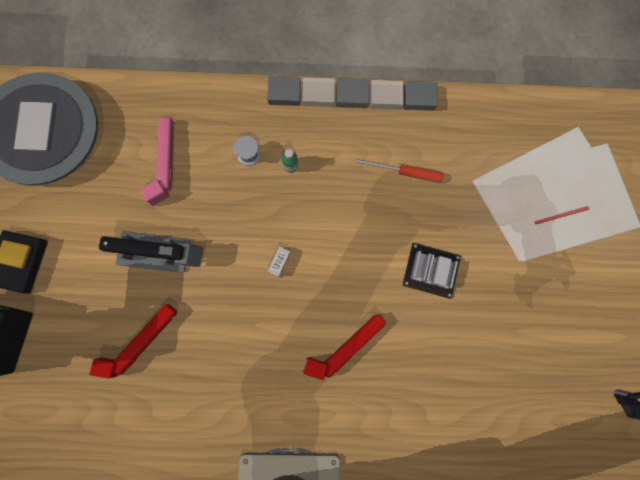

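View pics/side0.png

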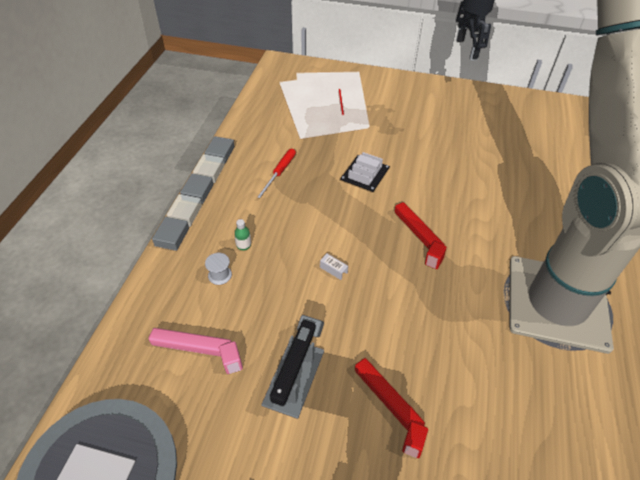

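Candidates: the black scanner in the grey cradle is at top px (150,250). Its look-alikes are pink (163,160), red (135,342) and red (345,348), all to be left alone. The loose labelled channel is at (279,262), the rack at (432,270), flux at (289,160), spool at (247,150) and driver at (400,170). I'll check the scanner choice in one close crop.

Run:
```python
from h import *
t=cv2.imread('pics/top0.png'); s=cv2.imread('pics/side0.png')
r=lambda im,x,y,w,h,W,H: cv2.resize(im[y:y+h,x:x+w],(W,H),interpolation=cv2.INTER_CUBIC)
m=np.zeros((600,800,3),np.uint8)
m[:300,:500]=r(t,90,220,125,75,500,300)
m[:300,500:]=r(t,395,232,75,75,300,300)
m[300:,:300]=r(t,254,237,50,50,300,300)
m[300:,300:550]=r(s,255,305,83,100,250,300)
m[300:,550:]=r(s,310,240,42,50,250,300)
cv2.imwrite('pics/crop1.png',m)
for n,uv,z in [('handle ends',[(103,243),(183,250)],85),('chan',[(279,262)],26),('rack',[(432,270)],8),('flux',[(289,150)],85),('red2',[(345,350)],30),('red1',[(140,340)],30)]:
    print(n,plane('top0',uv,z).round(0).tolist())
print('chan side',plane('side0',[(334,263)],26).round(0), 'rack side',plane('side0',[(365,171)],8).round(0))
```

```text
handle ends [[520.0, 388.0, 85.0], [510.0, 227.0, 85.0]]
chan [[497.0, 35.0, 26.0]]
rack [[489.0, -303.0, 8.0]]
flux [[729.0, 19.0, 85.0]]
red2 [[315.0, -109.0, 30.0]]
red1 [[327.0, 316.0, 30.0]]
chan side [[499.  38.  26.]] rack side [[ 490. -304.    8.]]
```

View pics/crop1.png

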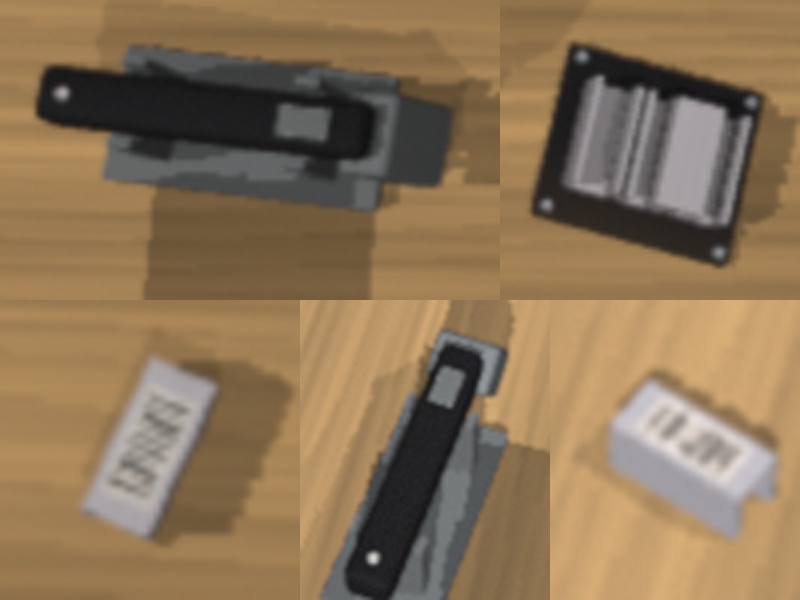

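The crop confirms the choice. The black scanner lies in the grey cradle with its head toward −y, right in the top image. The labelled channel and the rack are identified, and the free gap is the left (+y) one. I'll move over the rack, the channel and the scanner, taking wrist views on the way.

>>> send_rows(
  rows=[
    [[30.4, -16.1, 0, 0, 0, -0.86], [30.4, -16.1, 0, 0, 0, -0.86], [30.4, -16.1, 0, 0, 0, -0.86], [30.4, -16.1, 0, 0, 0, -0.86], [30.4, -16.1, 0, 0, 0, -0.86], [30.4, -16.1, 0, 0, 0, -0.86], [30.4, -16.1, 0, 0, 0, -0.86], [30.4, -16.1, 0, 0, 0, -0.86], [30.4, -16.1, 0, 0, 0, -0.86]],
  ],
)

```text
clock: 1.05
eef_pos: [490.0, -302.2, 303.7]
tool_rot: [-3.141, -0.0, 1.323]
force: [-0.5, -0.1, 0.1]
width: 85.3
gripper_force: 0.0
```

```bash
cat >> h.py <<'E'
def delta(pos,yaw,s=None):
    s=s or ctrl.read_state(); M=R.from_euler('xyz',s['tool_rot'])
    T=R.from_euler('xyz',[np.pi,0,yaw]); d=M.inv().apply(np.array(pos)-s['eef_pos'])/10
    return d.round(2).tolist()+(M.inv()*T).as_rotvec().round(3).tolist()
def here():
    s=ctrl.read_state(); print('t',round(s['clock'],2),np.round(s['eef_pos'],1),np.round(s['tool_rot'],3),'F',np.round(s['force'],1),'w',round(s['width'],1),round(s['gripper_force'],1)); return s
E
python3 - <<'E'
from h import *
here(); snap('wrist','w_rack')
print(delta([490,60,303],1.16)); print(proj('w_rack',[[489,-303,8]]))
E
```

```text
t 1.05 [ 490.  -302.2  303.7] [-3.141 -0.     1.323] F [-0.5 -0.1  0.1] w 85.3 0.0
[35.27, -8.94, 0.04, -0.001, 0.001, 0.16]
[[318.72656052 199.38107416]]
```

>>> send_rows(
  rows=[
    [[33.5, -8.8, 0, 0, 0, 0.16], [33.5, -8.8, 0, 0, 0, 0.16], [33.5, -8.8, 0, 0, 0, 0.16], [33.5, -8.8, 0, 0, 0, 0.16], [33.5, -8.8, 0, 0, 0, 0.16], [33.5, -8.8, 0, 0, 0, 0.16], [33.5, -8.8, 0, 0, 0, 0.16], [33.5, -8.8, 0, 0, 0, 0.16], [33.5, -8.8, 0, 0, 0, 0.16]],
  ],
)

```text
clock: 2.0
eef_pos: [487.4, 42.3, 303.9]
tool_rot: [3.141, 0.001, 1.16]
force: [0.4, -1.0, 0.4]
width: 85.4
gripper_force: 0.0
```

Run:
```python
from h import *
here(); snap('wrist','w_chan')
print(delta([515,305,303],1.508))
a=cv2.imread('pics/w_rack.png')[110:290,215:425]; b=cv2.imread('pics/w_chan.png')[130:280,230:410]
m=np.zeros((600,800,3),np.uint8); 
A=cv2.resize(a,(480,411),interpolation=cv2.INTER_CUBIC); B=cv2.resize(b,(320,267),interpolation=cv2.INTER_CUBIC)
m[:411,:480]=A; m[:267,480:]=B; cv2.imwrite('pics/crop2.png',m)
```

```text
t 2.0 [487.4  42.3 303.9] [3.141e+00 1.000e-03 1.160e+00] F [ 0.4 -1.   0.4] w 85.4 0.0
[25.28, -8.09, 0.04, -0.0, 0.001, -0.351]
```

View pics/crop2.png

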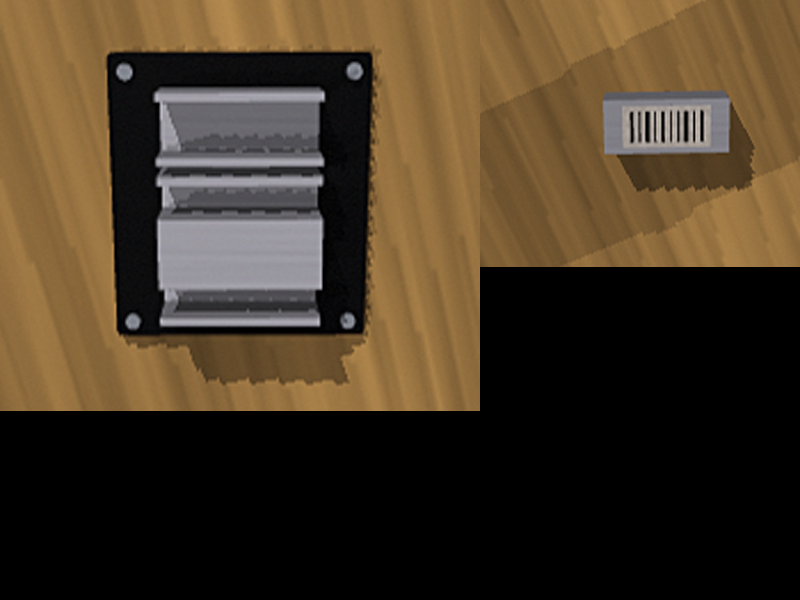

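The wrist views show the rack square to the camera, with the free gap's centre at raw px (320,185), and the channel's label centred at raw px (335,201). Next I move on to the scanner and measure these on the way.

>>> send_rows(
  rows=[
    [[25.3, -8.1, 0, 0, 0, -0.35], [25.3, -8.1, 0, 0, 0, -0.35], [25.3, -8.1, 0, 0, 0, -0.35], [25.3, -8.1, 0, 0, 0, -0.35], [25.3, -8.1, 0, 0, 0, -0.35], [25.3, -8.1, 0, 0, 0, -0.35], [25.3, -8.1, 0, 0, 0, -0.35], [25.3, -8.1, 0, 0, 0, -0.35]],
  ],
)

```text
clock: 2.85
eef_pos: [515.4, 304.0, 303.4]
tool_rot: [-3.141, 0.003, 1.506]
force: [-0.1, 0.1, -0.4]
width: 85.3
gripper_force: 0.0
```

Run:
```python
from h import *
here(); snap('wrist','w_scan')
# rack: gap centre / strips at z=34
f=lambda u,v:(215+u/2.286-.0,110+v/2.286)
P=plane('w_rack',[f(157,171),f(324,171),f(157,161),f(324,161),f(157,181),f(324,181)],34)
print('gap',P.round(1).tolist(),'mid',P.mean(0).round(1),'len',np.linalg.norm(P[1]-P[0]),'yaw',np.arctan2(*(P[1]-P[0])[1::-1]))
# label
im=cv2.imread('pics/w_chan.png'); hsv=cv2.cvtColor(im,cv2.COLOR_BGR2HSV)
roi=np.zeros(im.shape[:2],np.uint8); roi[175:225,290:380]=1
for nm,z,cond in (('body',26,(hsv[...,1]<60)),('label',26,(hsv[...,1]<45)&(im.min(2)>175))):
    m=(cond&(roi>0)).astype(np.uint8)*255; m=cv2.morphologyEx(m,cv2.MORPH_CLOSE,np.ones((5,5)))
    c=max(cv2.findContours(m,0,2)[0],key=cv2.contourArea); r=cv2.minAreaRect(c); B=plane('w_chan',cv2.boxPoints(r),z)
    e=[B[1]-B[0],B[2]-B[1]]; e.sort(key=np.linalg.norm)
    print(nm,r,B.mean(0).round(1),[round(np.linalg.norm(x),1) for x in e],'yaw',np.arctan2(e[1][1],e[1][0]))
a=cv2.imread('pics/w_scan.png')[80:400,140:500]; cv2.imwrite('pics/crop3.png',cv2.resize(a,(675,600),interpolation=cv2.INTER_CUBIC))
```

```text
t 2.85 [515.4 304.  303.4] [-3.141e+00  3.000e-03  1.506e+00] F [-0.1  0.1 -0.4] w 85.3 0.0
gap [[465.5, -279.5, 34.0], [523.3, -294.1, 34.0], [466.4, -276.1, 34.0], [524.1, -290.6, 34.0], [464.5, -283.0, 34.0], [522.5, -297.6, 34.0]] mid [ 494.4 -286.8   34. ] len 59.64066906135074 yaw -0.24785209186179274
body ((334.5, 198.5), (35.0, 71.0), 90.0) [500.1  39.7  26. ] [np.float64(30.0), np.float64(59.2)] yaw -0.4109084918020408
label ((326.0, 193.0), (0.0, 0.0), 0.0) [495.4  47.1  26. ] [np.float64(0.0), np.float64(0.0)] yaw 0.0
```

View pics/crop3.png

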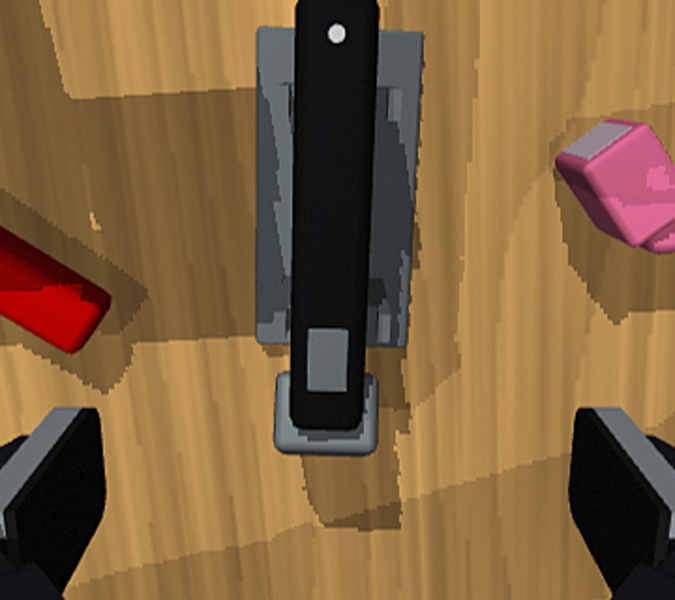

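Run:
```python
from h import *
g=lambda u,v:(140+u/1.875,80+v/1.875)
print('label',plane('w_chan',[(334.5,200.4),(335.2,201.1)],26).round(1).tolist())
B=plane('w_scan',[g(257,28),g(424,32),g(408,347),g(257,344)],8)
print('base',B.round(1).tolist(),B.mean(0).round(1),[np.linalg.norm(B[i]-B[i-1]).round(1) for i in range(4)])
e=(B[3]-B[0])+(B[2]-B[1]); print('cradle yaw',np.arctan2(e[1],e[0]))
H=plane('w_scan',[g(337.5,100),g(327.5,400),g(328,425)],85); e=H[1]-H[0]; print('handle',H.round(1).tolist(),'yaw',np.arctan2(e[1],e[0]))
im=cv2.imread('pics/w_scan.png').astype(int); blk=im.max(2)<45
for v in range(45,300,30):
    r=np.where(blk[v,270:370])[0]; 
    if len(r): 
        W=plane('w_scan',[(270+r[0]-.5,v),(270+r[-1]+.5,v)],85); print(v,270+r[0],270+r[-1],W.mean(0).round(1)[:2],np.linalg.norm(W[1]-W[0]).round(1))
c=blk[:,315:320].all(1); r=np.where(c[:330])[0]; print('col',r[0],r[-1],plane('w_scan',[(317,r[0]),(317,r[-1])],85).round(1).tolist())
```

```text
label [[499.5, 38.4, 26.0], [499.8, 37.6, 26.0]]
base [[486.0, 392.3, 8.0], [559.7, 385.9, 8.0], [546.7, 238.3, 8.0], [472.4, 244.7, 8.0]] [516.2 315.3   8. ] [np.float64(148.2), np.float64(74.0), np.float64(148.1), np.float64(74.6)]
cradle yaw -1.6606842856072423
handle [[519.6, 361.9, 85.0], [508.2, 246.4, 85.0], [507.7, 235.6, 85.0]] yaw -1.6692672532857875
75 306 328 [520.1 398.6] 14.9
105 297 341 [520.2 380. ] 29.6
135 294 346 [519.6 360.8] 35.6
165 297 338 [516.6 340.9] 28.7
195 296 337 [514.5 320.3] 29.3
225 296 336 [512.7 298.8] 29.1
255 293 335 [509.8 276.4] 31.2
285 295 341 [511.2 252.9] 34.8
col 75 322 [[520.1, 398.6, 85.0], [508.4, 222.8, 85.0]]
```

Cradle origin is (516,315), yaw −1.66, with the base measuring 148×74, which fits 150×75. The scanner's centre line passes (514.3,315), yaw −1.66. The label is at (499.6,38), channel yaw −0.41. The rack gap is at (494.4,−286.8), yaw −0.248, length 59.6, which also fits. I'll go down on the handle, 10 mm ahead of the scanner's origin.

>>> send_rows(
  rows=[
    [[0.09, -0.21, 18.1, 0, 0, 0.027], [0.09, -0.21, 18.1, 0, 0, 0.027], [0.09, -0.21, 18.1, 0, 0, 0.027], [0.09, -0.21, 18.1, 0, 0, 0.027], [0.09, -0.21, 18.1, 0, 0, 0.027], [0.09, -0.21, 18.1, 0, 0, 0.027]],
  ],
  grip=0,
)

```text
clock: 3.5
eef_pos: [513.2, 306.6, 123.6]
tool_rot: [3.141, 0.001, 1.48]
force: [-0.3, -1.2, 0.9]
width: 85.2
gripper_force: 0.0
```

>>> send_rows(
  rows=[
    [[0, 0, 0, 0, 0, 0], [0, 0, 0, 0, 0, 0], [0, 0, 0, 0, 0, 0], [0, 0, 0, 0, 0, 0], [0, 0, 0, 0, 0, 0], [0, 0, 0, 0, 0, 0], [0, 0, 0, 0, 0, 0], [0, 0, 0, 0, 0, 0]],
  ],
  grip=255,
)

```text
clock: 4.3
eef_pos: [512.8, 308.7, 124.2]
tool_rot: [3.14, -0.001, 1.483]
force: [-0.9, -1.8, 6.5]
width: 28.9
gripper_force: 60.3
```

Gripped at 60 N. Now I lift and carry it to the scan pose.

>>> send_rows(
  rows=[
    [[0, 0, -2.0, 0, 0, 0], [0, 0, -5.0, 0, 0, 0], [0, 0, -8.1, 0, 0, 0], [-1.5, 0.6, -8.1, 0, 0, 0.04], [-4.5, 1.9, -8.1, 0, 0, 0.11], [-8.0, 3.4, -8.1, 0, 0, 0.2], [-11.0, 4.7, -8.1, 0, 0, 0.27], [-13.0, 5.5, -8.1, 0, 0, 0.315], [-13.3, 5.7, -8.1, 0, 0, 0.323], [-13.3, 5.7, -8.1, 0, 0, 0.323]],
  ],
  grip=255,
)

```text
clock: 5.3
eef_pos: [557.2, 169.7, 203.2]
tool_rot: [-3.141, 0.001, 1.158]
force: [-0.3, 0.1, -2.4]
width: 29.3
gripper_force: 59.5
```

Run:
```python
from h import *
here(); snap('side','s1'); snap('top','t1'); snap('wrist','w1')
a=cv2.imread('pics/s1.png')[160:360,200:440];b=cv2.imread('pics/t1.png')[170:320,200:330];c=cv2.imread('pics/w1.png')
m=np.zeros((600,800,3),np.uint8); m[:333,:400]=cv2.resize(a,(400,333)); m[:333,400:688]=cv2.resize(b,(288,333)); m[333:,:356]=cv2.resize(c,(356,267)); cv2.imwrite('pics/crop4.png',m)
```

```text
t 5.3 [557.2 169.7 203.2] [-3.141e+00  1.000e-03  1.158e+00] F [-0.3  0.1 -2.4] w 29.3 59.5
```

View pics/crop4.png

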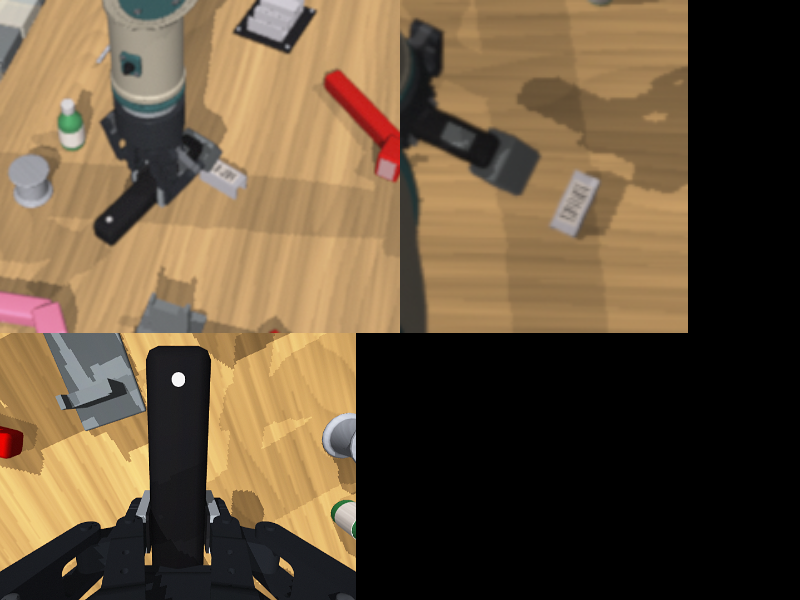

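Run:
```python
from h import *
s=ctrl.read_state(); f=np.array([np.cos(-1.983),np.sin(-1.983),0]); p=np.array(s['eef_pos'])
for g in (5,8,11):
    O=p-g*f; O[2]=p[2]-69.2
    Z=np.array([0,0,1])
    print(g,'front low tip top-view',proj('t1',O+117*f-14*Z).round(1),proj('t1',O+117*f-8*Z).round(1),'handle front top',proj('t1',O+85*f+30*Z).round(1),'rear top wrist',proj('w1',O-85*f+30*Z).round(1))
    W=O+102.5*f-23*Z; b=.5*f-.866*Z; d=np.array([499.6,38,26])-W; print('  label ahead',d@b,'lateral',d-(d@b)*b)
im=cv2.imread('pics/w1.png').astype(int); c=(im.max(2)<60)[:,310:330].all(1); print('rear row',np.where(c[:200])[0][:3])
t=cv2.imread('pics/t1.png'); cv2.imwrite('pics/z.png',cv2.resize(t[200:270,200:300],(800,560),interpolation=cv2.INTER_CUBIC))
```

```text
5 front low tip top-view [[258.9 248.8]] [[258.6 248.3]] handle front top [[241.1 238.3]] rear top wrist [[321.3  21.2]]
  label ahead 98.27828288789948 lateral [ 1.75391911 -0.188336   -0.31106179]
8 front low tip top-view [[257.5 248.1]] [[257.2 247.7]] handle front top [[239.7 237.7]] rear top wrist [[321.4   7.1]]
  label ahead 99.77828288789948 lateral [ 0.85250297 -2.24987644  0.98793821]
11 front low tip top-view [[256.1 247.5]] [[255.8 247. ]] handle front top [[238.2 237. ]] rear top wrist [[321.4  -7.2]]
  label ahead 101.27828288789948 lateral [-0.04891316 -4.31141687  2.28693821]
rear row [24 25 26]
```

View pics/z.png

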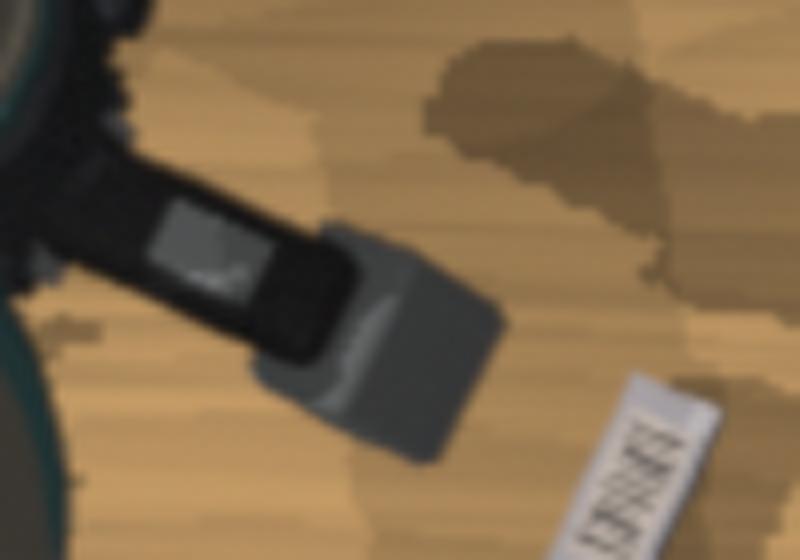

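Head front edge at top px (258.7,249) and handle front at (241,239) both match the prediction for a grip 5 mm ahead of the origin. The predicted beam miss is under 2 mm at 98 mm range, and the head's front edge runs parallel to the label. Hold for 2 s.

>>> send_rows(
  rows=[
    [[0, 0, 0, 0, 0, 0], [0, 0, 0, 0, 0, 0], [0, 0, 0, 0, 0, 0], [0, 0, 0, 0, 0, 0], [0, 0, 0, 0, 0, 0], [0, 0, 0, 0, 0, 0], [0, 0, 0, 0, 0, 0], [0, 0, 0, 0, 0, 0], [0, 0, 0, 0, 0, 0], [0, 0, 0, 0, 0, 0]],
  ],
)

```text
clock: 6.45
eef_pos: [557.3, 170.9, 203.9]
tool_rot: [3.142, -0.0, 1.16]
force: [-0.4, -0.5, -1.9]
width: 29.1
gripper_force: 59.5
```

>>> send_rows(
  rows=[
    [[0, 0, 0, 0, 0, 0], [0, 0, 0, 0, 0, 0], [0, 0, 0, 0, 0, 0], [0, 0, 0, 0, 0, 0], [0, 0, 0, 0, 0, 0], [0, 0, 0, 0, 0, 0], [0, 0, 0, 0, 0, 0], [0, 0, 0, 0, 0, 0], [0, 0, 0, 0, 0, 0], [0, 0, 0, 0, 0, 0]],
  ],
)

```text
clock: 7.45
eef_pos: [557.3, 170.9, 203.9]
tool_rot: [3.142, -0.0, 1.16]
force: [0.4, 0.6, -2.7]
width: 29.3
gripper_force: 59.5
```

Run:
```python
from h import *
s=here(); print(delta([512.8,308.7,210],1.483,s))
```

```text
t 7.45 [557.3 170.9 203.9] [ 3.142 -0.     1.16 ] F [ 0.4  0.6 -2.7] w 29.3 59.5
[10.86, -9.59, -0.61, 0.0, -0.0, -0.323]
```

>>> send_rows(
  rows=[
    [[1.0, -0.9, -1.0, 0, 0, -0.03], [3.5, -3.0, -1.0, 0, 0, -0.11], [7.0, -6.1, -1.0, 0, 0, -0.21], [9.8, -8.5, -1.0, 0, 0, -0.29], [10.9, -9.5, -1.0, 0, 0, -0.323], [10.9, -9.5, -1.0, 0, 0, -0.323], [10.9, -9.5, -1.0, 0, 0, -0.323], [10.9, -9.5, -1.0, 0, 0, -0.323]],
  ],
)

```text
clock: 8.25
eef_pos: [514.6, 306.8, 214.0]
tool_rot: [3.141, 0.002, 1.48]
force: [0.5, 0.6, -2.8]
width: 29.1
gripper_force: 59.6
```

Run:
```python
from h import *
s=here(); print(delta([513.8,308.7,124.7],1.483,s))
```

```text
t 8.25 [514.6 306.8 214. ] [3.141e+00 2.000e-03 1.480e+00] F [ 0.5  0.6 -2.8] w 29.1 59.6
[0.2, -0.1, 8.93, 0.001, 0.002, -0.003]
```

>>> send_rows(
  rows=[
    [[0, 0, 3.0, 0, 0, 0], [0, 0, 5.5, 0, 0, 0], [0, 0, 7.0, 0, 0, 0], [0, 0, 7.8, 0, 0, 0], [0, 0, 8.4, 0, 0, 0], [0, 0, 8.8, 0, 0, 0], [0, 0, 8.9, 0, 0, 0], [0, 0, 8.9, 0, 0, 0], [0, 0, 8.9, 0, 0, 0]],
  ],
)

```text
clock: 9.15
eef_pos: [514.1, 309.0, 125.5]
tool_rot: [3.141, -0.001, 1.483]
force: [0.4, 0.4, -1.8]
width: 29.0
gripper_force: 59.6
```

>>> send_rows(
  rows=[
    [[0, 0, 0.06, 0, 0, 0], [0, 0, 0.12, 0, 0, 0], [0, 0, 0.12, 0, 0, 0]],
  ],
)

```text
clock: 9.45
eef_pos: [514.0, 308.9, 124.3]
tool_rot: [3.141, -0.0, 1.483]
force: [-0.5, 0.4, 3.7]
width: 29.4
gripper_force: 60.1
```

>>> send_rows(
  rows=[
    [[0, 0, 0, 0, 0, 0], [0, 0, 0, 0, 0, 0], [0, 0, 0, 0, 0, 0], [0, 0, 0, 0, 0, 0], [0, 0, 0, 0, 0, 0], [0, 0, 0, 0, 0, 0]],
  ],
  grip=0,
)

```text
clock: 10.05
eef_pos: [513.8, 308.7, 123.7]
tool_rot: [-3.142, -0.0, 1.483]
force: [0.1, 0.6, 0.2]
width: 85.6
gripper_force: 0.0
```

>>> send_rows(
  rows=[
    [[0, 0, -3, 0, 0, 0], [0, 0, -8, 0, 0, 0], [0, 0, -13, 0, 0, 0], [0, 0, -17.8, 0, 0, 0], [0, 0, -17.8, 0, 0, 0], [0, 0, -17.8, 0, 0, 0]],
  ],
)

```text
clock: 10.65
eef_pos: [514.1, 308.9, 303.1]
tool_rot: [3.139, -0.002, 1.483]
force: [-0.8, -0.0, -0.8]
width: 85.2
gripper_force: 0.0
```

Run:
```python
from h import *
here(); snap('wrist','w2')
im=cv2.imread('pics/w2.png').astype(int); blk=im.max(2)<45
for v in range(105,300,30):
    r=np.where(blk[v,270:370])[0]
    W=plane('w2',[(270+r[0]-.5,v),(270+r[-1]+.5,v)],85); print(v,W.mean(0).round(1)[:2],np.linalg.norm(W[1]-W[0]).round(1))
c=blk[:,315:320].all(1); r=np.where(c[:330])[0]; print('col',r[0],r[-1],plane('w2',[(317,r[0]),(317,r[-1])],85).round(1).tolist())
a=cv2.imread('pics/w_scan.png')[60:330,200:440]; b=cv2.imread('pics/w2.png')[60:330,200:440]
cv2.imwrite('pics/cmp.png',cv2.resize(np.hstack([a,b]),(800,450)))
print(delta([499.6,38,150],1.16))
```

```text
t 10.65 [514.1 308.9 303.1] [ 3.139e+00 -2.000e-03  1.483e+00] F [-0.8 -0.  -0.8] w 85.2 0.0
105 [521.  385.7] 29.0
135 [520.3 366.4] 35.6
165 [517.9 346.6] 29.4
195 [515.7 325.9] 29.3
225 [513.8 304.5] 29.8
255 [512.2 282.1] 35.5
285 [509.8 258.9] 29.6
col 84 328 [[521.2, 398.8, 85.0], [505.5, 224.0, 85.0]]
[-27.04, 1.0, 15.16, -0.0, 0.001, 0.323]
```

View pics/cmp.png

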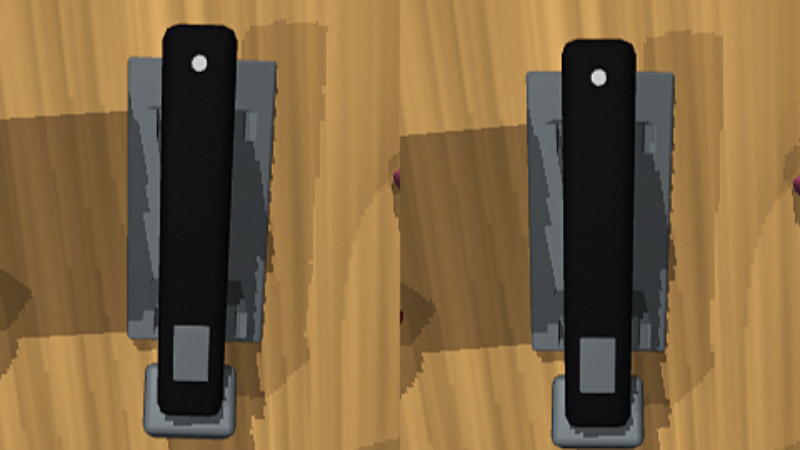

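The scanner is back in the cradle as before (rear end at y 398.8, centre line 1 mm nearer the cradle's middle). Next, go over the channel.

>>> send_rows(
  rows=[
    [[-27.0, 1.0, 11.3, 0, 0, 0.323], [-27.0, 1.0, 11.3, 0, 0, 0.323], [-27.0, 1.0, 11.3, 0, 0, 0.323], [-27.0, 1.0, 11.3, 0, 0, 0.323], [-27.0, 1.0, 11.3, 0, 0, 0.323], [-27.0, 1.0, 11.3, 0, 0, 0.323], [-27.0, 1.0, 11.3, 0, 0, 0.323], [-27.0, 1.0, 11.3, 0, 0, 0.323], [-27.0, 1.0, 11.3, 0, 0, 0.323], [-27.0, 1.0, 11.3, 0, 0, 0.323]],
  ],
)

```text
clock: 11.7
eef_pos: [500.1, 40.7, 188.7]
tool_rot: [-3.141, -0.001, 1.162]
force: [-0.5, -0.6, 0.9]
width: 85.3
gripper_force: 0.0
```

Run:
```python
from h import *
s=here(); snap('wrist','w3')
im=cv2.imread('pics/w3.png'); hsv=cv2.cvtColor(im,cv2.COLOR_BGR2HSV)
u,v=proj('w3',[[499.6,38,26]])[0].astype(int); print(u,v)
roi=np.zeros(im.shape[:2],np.uint8); roi[v-60:v+60,u-85:u+85]=1
m=((hsv[...,1]<60)&(hsv[...,2]>100)&(roi>0)).astype(np.uint8)*255; m=cv2.morphologyEx(m,cv2.MORPH_CLOSE,np.ones((5,5)))
c=max(cv2.findContours(m,0,2)[0],key=cv2.contourArea); r=cv2.minAreaRect(c); B=plane('w3',cv2.boxPoints(r),26)
print(r,B.round(1).tolist(),[np.linalg.norm(B[i]-B[i-1]).round(1) for i in range(4)])
cv2.imwrite('pics/z3.png',cv2.resize(im[v-80:v+80,u-110:u+110],(800,582),interpolation=cv2.INTER_CUBIC))
```

```text
t 11.7 [500.1  40.7 188.7] [-3.141e+00 -1.000e-03  1.162e+00] F [-0.5 -0.6  0.9] w 85.3 0.0
320 245
((320.4399108886719, 240.33505249023438), (52.1187858581543, 104.04319763183594), 88.40885925292969) [[478.8, 66.1, 26.0], [533.8, 44.2, 26.0], [523.1, 14.6, 26.0], [466.1, 37.3, 26.0]] [np.float64(31.5), np.float64(59.2), np.float64(31.4), np.float64(61.3)]
```

View pics/z3.png

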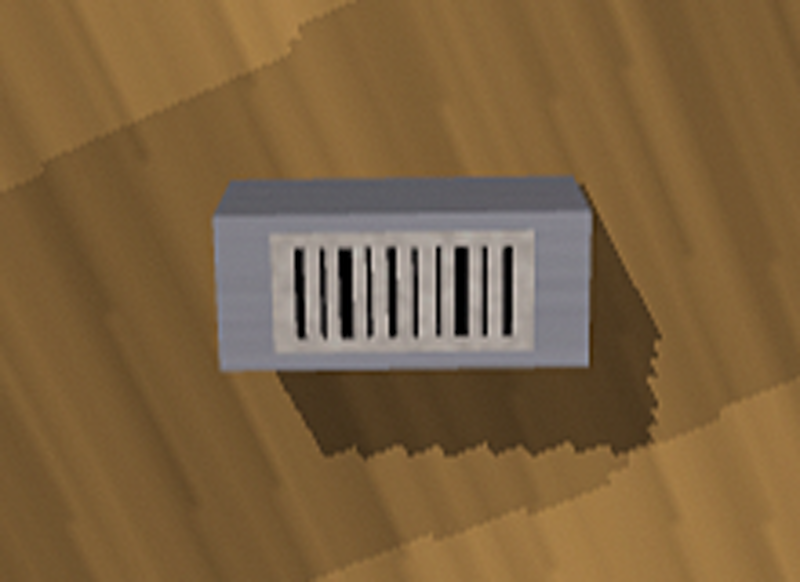

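The channel's top-face corners average to raw px (320.7,245), within 0.5 mm of (499.6,38,26), and its yaw is about −0.40. I'll go down to grip the upper part of its ends.

>>> send_rows(
  rows=[
    [[-0.25, 0.07, 4.0, 0, 0, -0.008], [-0.25, 0.07, 8.0, 0, 0, -0.008], [-0.25, 0.07, 10.0, 0, 0, -0.008], [-0.25, 0.07, 10.9, 0, 0, -0.008], [-0.25, 0.07, 10.9, 0, 0, -0.008], [-0.25, 0.07, 10.9, 0, 0, -0.008], [-0.25, 0.07, 10.9, 0, 0, -0.008]],
  ],
)

```text
clock: 12.45
eef_pos: [500.5, 36.6, 81.0]
tool_rot: [3.139, -0.001, 1.168]
force: [-0.1, 0.5, 0.2]
width: 85.1
gripper_force: 0.0
```

>>> send_rows(
  rows=[
    [[0, 0, 0, 0, 0, 0], [0, 0, 0, 0, 0, 0], [0, 0, 0, 0, 0, 0], [0, 0, 0, 0, 0, 0], [0, 0, 0, 0, 0, 0], [0, 0, 0, 0, 0, 0]],
  ],
  grip=255,
)

```text
clock: 13.05
eef_pos: [500.1, 36.3, 81.1]
tool_rot: [3.14, -0.001, 1.168]
force: [-1.4, -0.7, 9.6]
width: 58.3
gripper_force: 61.7
```

Run:
```python
from h import *
s=here(); snap('wrist','w4'); im=cv2.imread('pics/w4.png')
cv2.imwrite('pics/z4.png',im[120:480,60:580])
```

```text
t 13.05 [500.1  36.3  81.1] [ 3.140e+00 -1.000e-03  1.168e+00] F [-1.4 -0.7  9.6] w 58.3 61.7
```

View pics/z4.png

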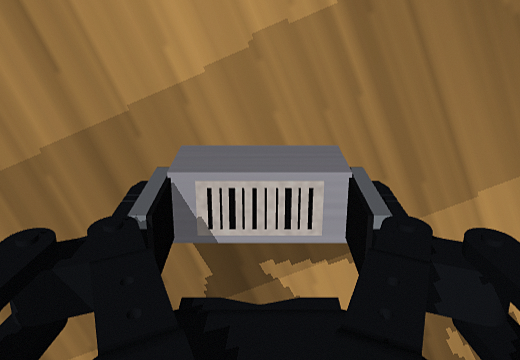

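The channel sits square between the pads. I'll lift it, carry it to above the free gap and work out the offset numerically.

Run:
```python
from h import *
s=here(); C=plane('w4',[(60+170,120+173),(60+349,120+172),(60+346,120+241),(60+174,120+242)],26)
print(C.round(1).tolist(),C.mean(0).round(1)); M=R.from_euler('xyz',s['tool_rot'])
off=M.inv().apply(C.mean(0)-s['eef_pos']); print('offset in tool',off.round(1))
T=R.from_euler('xyz',[np.pi,0,1.323]); tgt=np.array([494.4,-286.8,0])-T.apply([off[0],0,0]); tgt[2]=141; print(tgt.round(1)); print(delta(tgt,1.323,s))
```

```text
t 13.1 [500.1  36.3  81. ] [ 3.140e+00 -1.000e-03  1.168e+00] F [-1.7  1.  10.3] w 58.2 61.7
[[479.2, 60.7, 26.0], [532.1, 38.5, 26.0], [522.7, 15.2, 26.0], [469.3, 37.7, 26.0]] [500.8  38.   26. ]
offset in tool [ 1.8 -0.1 55. ]
[ 494.  -288.5  141. ]
[-30.12, 12.19, -6.0, 0.002, -0.001, -0.155]
```

>>> send_rows(
  rows=[
    [[0, 0, -2.5, 0, 0, 0], [0, 0, -5.5, 0, 0, 0], [-1.0, 0.4, -6.0, 0, 0, -0.005], [-4.0, 1.6, -6.0, 0, 0, -0.02], [-8.5, 3.4, -6.0, 0, 0, -0.05], [-13.1, 5.3, -6.0, 0, 0, -0.07], [-17.7, 7.2, -6.0, 0, 0, -0.1], [-22.3, 9.0, -6.0, 0, 0, -0.12], [-26.5, 10.7, -6.0, 0, 0, -0.14], [-29.0, 11.7, -6.0, 0, 0, -0.15]],
  ],
)

```text
clock: 14.1
eef_pos: [491.6, -281.9, 139.1]
tool_rot: [-3.141, 0.002, 1.313]
force: [-0.1, -0.6, 0.2]
width: 57.9
gripper_force: 64.4
```

Run:
```python
from h import *
s=here(); print(delta([494,-288.5,141],1.323,s))
```

```text
t 14.1 [ 491.6 -281.9  139.1] [-3.141e+00  2.000e-03  1.313e+00] F [-0.1 -0.6  0.2] w 57.9 64.4
[-0.57, 0.4, -0.18, -0.0, 0.002, -0.01]
```

>>> send_rows(
  rows=[
    [[-0.8, 0.4, 0, 0, 0, -0.005], [-0.8, 0.4, 0, 0, 0, -0.005], [-0.8, 0.4, 0, 0, 0, -0.005], [-0.8, 0.4, 0, 0, 0, -0.005], [-0.8, 0.4, 0, 0, 0, -0.005]],
  ],
)

```text
clock: 14.6
eef_pos: [495.9, -283.1, 139.8]
tool_rot: [-3.141, -0.001, 1.326]
force: [0.1, -0.1, -0.8]
width: 57.9
gripper_force: 64.4
```

Run:
```python
from h import *
s=here(); print(delta([494,-288.5,141],1.323,s)); snap('wrist','w5'); im=cv2.imread('pics/w5.png')
# predicted pixels of rack features (frame from first measurement)
c=np.array([494.4,-286.8]); x=np.array([np.cos(-.248),np.sin(-.248)]); y=np.array([-x[1],x[0]])
W=lambda a,b,z:np.r_[c+a*x+b*y,z]
for nm,P in dict(outL=W(-30,28,34),outR=W(30,28,34),outLi=W(-30,25,34),outRi=W(30,25,34),bL=W(-50,41,8),bR=W(50,41,8)).items(): print(nm,proj('w5',P).round(1))
v0=int(proj('w5',W(0,26.5,34))[0,1]); g=cv2.cvtColor(im,cv2.COLOR_BGR2GRAY)
for u in (280,320,360): print(u,v0,g[v0-40:v0+20,u].tolist())
for dv in (-3,0,3): print('row',v0+dv,g[v0+dv,205:440:3].tolist())
```

```text
t 14.6 [ 495.9 -283.1  139.8] [-3.141e+00 -1.000e-03  1.326e+00] F [ 0.1 -0.1 -0.8] w 57.9 64.4
[-0.57, -0.05, -0.12, -0.0, -0.001, 0.003]
outL [[249.1 224.3]]
outR [[388.  224.7]]
outLi [[249.4 231. ]]
outRi [[387.6 231.4]]
bL [[215.4 185. ]]
bR [[422.  185.7]]
280 227 [15, 18, 16, 13, 17, 16, 16, 13, 15, 15, 15, 16, 15, 12, 16, 12, 11, 12, 12, 10, 14, 11, 12, 6, 34, 91, 119, 115, 111, 112, 115, 112, 111, 113, 114, 113, 108, 135, 173, 177, 176, 176, 177, 182, 156, 111, 117, 119, 117, 118, 118, 118, 122, 122, 119, 119, 119, 118, 119, 119]
320 227 [18, 14, 15, 14, 15, 18, 13, 15, 16, 17, 13, 16, 11, 10, 11, 12, 12, 13, 13, 11, 14, 13, 13, 4, 31, 93, 120, 115, 112, 112, 113, 114, 110, 112, 114, 115, 111, 125, 147, 154, 152, 151, 151, 156, 130, 84, 91, 92, 91, 91, 87, 87, 89, 92, 89, 104, 122, 119, 118, 117]
360 227 [12, 12, 13, 15, 11, 14, 9, 14, 9, 14, 10, 13, 14, 14, 12, 11, 11, 9, 11, 10, 10, 11, 9, 5, 33, 91, 122, 115, 113, 112, 113, 112, 113, 114, 114, 115, 111, 126, 148, 154, 152, 151, 152, 157, 130, 87, 93, 93, 91, 91, 89, 90, 95, 94, 95, 95, 93, 91, 89, 88]
row 224 [137, 134, 1
[... 425 characters left out ...]
, 17, 14, 181, 176, 177, 177, 176, 176, 177, 178, 178, 176, 176, 176, 175, 176, 176, 178, 150, 151, 150, 150, 151, 150, 150, 151, 150, 152, 150, 151, 152, 152, 151, 154, 151, 151, 151, 152, 151, 152, 150, 153, 152, 151, 151, 152, 152, 165, 12, 13, 12, 13, 11, 13, 12, 12, 10, 6, 64, 116, 114, 110, 112, 120, 120, 119]
row 230 [133, 138, 131, 131, 134, 10, 15, 16, 16, 17, 17, 16, 16, 17, 15, 190, 189, 184, 176, 177, 181, 182, 183, 180, 182, 182, 181, 180, 181, 181, 169, 152, 152, 153, 154, 152, 153, 153, 155, 154, 156, 156, 157, 156, 158, 158, 156, 156, 155, 157, 156, 156, 158, 156, 155, 157, 156, 157, 161, 162, 174, 10, 12, 12, 10, 12, 12, 11, 13, 16, 7, 118, 114, 114, 113, 111, 119, 120, 119]
```

The rack's outer strip shows at rows 224–231 and columns 249–387. My rack frame predicts 224.3–231 and 249–388, so the frame is good to under 1 mm. I'll correct and come lower.

>>> send_rows(
  rows=[
    [[-0.5, 0, 0.5, 0, 0, 0], [-0.5, 0, 1.2, 0, 0, 0], [-0.5, 0, 1.5, 0, 0, 0], [-0.5, 0, 1.5, 0, 0, 0], [-0.5, 0, 1.5, 0, 0, 0], [-0.5, 0, 1.5, 0, 0, 0], [-0.5, 0, 1.5, 0, 0, 0]],
  ],
)

```text
clock: 15.35
eef_pos: [494.3, -290.0, 124.9]
tool_rot: [3.141, 0.0, 1.323]
force: [-1.0, -0.3, 0.6]
width: 57.9
gripper_force: 64.4
```

Run:
```python
from h import *
s=here(); print(delta([494,-288.5,124],1.323,s)); snap('wrist','w6'); im=cv2.imread('pics/w6.png')
c=np.array([494.4,-286.8]); x=np.array([np.cos(-.248),np.sin(-.248)]); y=np.array([-x[1],x[0]])
W=lambda a,b,z:np.r_[c+a*x+b*y,z]
print('strip pred',proj('w6',[W(-30,28,34),W(30,28,34),W(0,25,34)]).round(1).tolist())
g=cv2.cvtColor(im,cv2.COLOR_BGR2GRAY); v0=int(proj('w6',W(0,26.5,34))[0,1])
print(v0-12,g[v0-12:v0+12,360].tolist()); r=g[v0]; print('cols',[i for i in range(200,450) if abs(int(r[i])-int(r[i-1]))>60])
# held channel: top back edge and end columns, at channel top height
off=np.array([1.8,0,55.]); M=R.from_euler('xyz',s['tool_rot']); p=np.array(s['eef_pos'])
Q=[p+M.apply(off+[a,b,0]) for a,b in ((13,-30),(13,30),(-13,0))]; print('chan pred',proj('w6',Q).round(1).tolist())
for u in (300,340): print(g[275:380,u].tolist())
```

```text
t 15.35 [ 494.3 -290.   124.9] [3.141 0.    1.323] F [-1.  -0.3  0.6] w 57.9 64.4
[0.14, -0.07, 0.09, 0.0, 0.0, -0.0]
strip pred [[241.4, 216.3], [394.0, 216.3], [317.7, 223.7]]
208 [115, 117, 118, 116, 118, 119, 117, 113, 130, 155, 157, 156, 156, 156, 159, 147, 111, 91, 98, 99, 97, 94, 95, 93]
cols [209, 241, 392]
chan pred [[226.0, 291.3], [413.2, 291.3], [319.6, 362.8]]
[118, 114, 114, 117, 117, 117, 114, 118, 118, 117, 116, 117, 116, 116, 116, 113, 123, 144, 155, 155, 153, 153, 154, 154, 150, 162, 181, 187, 187, 189, 185, 187, 191, 195, 195, 196, 194, 192, 193, 192, 190, 190, 190, 189, 190, 192, 194, 192, 190, 190, 191, 191, 191, 188, 184, 181, 176, 178, 177, 177, 192, 210, 210, 210, 212, 212, 214, 215, 213, 213, 209, 207, 208, 208, 207, 209, 208, 209, 210, 209, 191, 174, 180, 180, 179, 176, 179, 157, 121, 114, 119, 118, 117, 118, 118, 118, 120, 120, 122, 122, 122, 122, 101, 60, 54]
[116, 114, 115, 118, 116, 116, 118, 119, 120, 116, 115, 115, 119, 119, 117, 117, 125, 147, 158, 157, 154, 153, 154, 155, 151, 159, 175, 183, 179, 179, 181, 183, 185, 187, 190, 191, 195, 197, 194, 193, 190, 185, 183, 182, 182, 183, 184, 182, 180, 179, 181, 183, 185, 191, 192, 193, 191, 189, 187, 185, 184, 181, 181, 180, 179, 179, 176, 174, 189, 205, 202, 205, 206, 207, 207, 209, 210, 209, 212, 209, 191, 177, 179, 181, 179, 176, 178, 158, 121, 113, 118, 117, 118, 118, 116, 116, 119, 119, 123, 123, 120, 122, 101, 61, 58]
```

>>> send_rows(
  rows=[
    [[0.1, -0.05, 0.3, 0, 0, 0], [0.1, -0.05, 0.8, 0, 0, 0], [0.1, -0.05, 1.2, 0, 0, 0], [0.1, -0.05, 1.6, 0, 0, 0], [0.1, -0.05, 2.0, 0, 0, 0], [0.1, -0.05, 2.2, 0, 0, 0], [0.1, -0.05, 2.2, 0, 0, 0], [0.1, -0.05, 2.2, 0, 0, 0]],
  ],
)

```text
clock: 16.2
eef_pos: [494.0, -288.8, 102.7]
tool_rot: [3.141, 0.0, 1.323]
force: [0.2, -0.2, -0.8]
width: 57.8
gripper_force: 64.4
```

Run:
```python
from h import *
s=here(); print(delta([494,-288.5,92.5],1.323,s))
```

```text
t 16.2 [ 494.  -288.8  102.7] [3.141 0.    1.323] F [ 0.2 -0.2 -0.8] w 57.8 64.4
[0.03, -0.01, 1.02, 0.0, 0.0, -0.0]
```

>>> send_rows(
  rows=[
    [[0, 0, 0.15, 0, 0, 0], [0, 0, 0.3, 0, 0, 0], [0, 0, 0.4, 0, 0, 0], [0, 0, 0.4, 0, 0, 0]],
  ],
)

```text
clock: 16.6
eef_pos: [494.4, -289.0, 101.0]
tool_rot: [3.14, 0.001, 1.323]
force: [-2.7, 0.7, 19.0]
width: 58.0
gripper_force: 74.3
```

>>> send_rows(
  rows=[
    [[0, 0, 0.1, 0, 0, 0], [0, 0, 0.2, 0, 0, 0], [0, 0, 0.3, 0, 0, 0], [0, 0, 0.3, 0, 0, 0]],
  ],
)

```text
clock: 17.0
eef_pos: [494.5, -289.0, 99.9]
tool_rot: [3.14, 0.002, 1.323]
force: [-6.0, 3.1, 35.3]
width: 58.1
gripper_force: 83.1
```

Contact builds (35 N) as the fingertips reach the fixed channels' ends, as expected. I back off to just above that and release, so the channel drops the last centimetre guided by the walls.

>>> send_rows(
  rows=[
    [[0, 0, -0.3, 0, 0, 0], [0, 0, -0.6, 0, 0, 0], [0, 0, -0.6, 0, 0, 0], [0, 0, -0.6, 0, 0, 0]],
  ],
)

```text
clock: 17.4
eef_pos: [494.3, -289.0, 101.9]
tool_rot: [3.141, 0.0, 1.323]
force: [-0.3, 0.5, 6.0]
width: 58.4
gripper_force: 67.6
```

>>> send_rows(
  rows=[
    [[0, 0, 0, 0, 0, 0], [0, 0, 0, 0, 0, 0], [0, 0, 0, 0, 0, 0], [0, 0, 0, 0, 0, 0], [0, 0, 0, 0, 0, 0], [0, 0, 0, 0, 0, 0]],
  ],
  grip=0,
)

```text
clock: 18.0
eef_pos: [493.9, -288.8, 101.6]
tool_rot: [-3.141, -0.0, 1.323]
force: [-0.2, 0.3, -0.3]
width: 85.3
gripper_force: 0.0
```

>>> send_rows(
  rows=[
    [[0, 0, -2, 0, 0, 0], [0, 0, -7, 0, 0, 0], [0, 0, -12, 0, 0, 0], [0, 0, -17, 0, 0, 0], [0, 0, -20, 0, 0, 0], [0, 0, -20, 0, 0, 0], [0, 0, -20, 0, 0, 0]],
  ],
)

```text
clock: 18.7
eef_pos: [493.8, -288.9, 302.1]
tool_rot: [3.141, 0.001, 1.323]
force: [-0.5, 0.3, -0.3]
width: 85.5
gripper_force: 0.0
```

Run:
```python
from h import *
s=here(); snap('wrist','w7'); snap('top','t7'); im=cv2.imread('pics/w7.png'); g=cv2.cvtColor(im,cv2.COLOR_BGR2GRAY)
c=np.array([494.4,-286.8]); x=np.array([np.cos(-.248),np.sin(-.248)]); y=np.array([-x[1],x[0]])
W=lambda a,b,z:np.r_[c+a*x+b*y,z]
print('pred corners top',proj('w7',[W(-30,13,37),W(30,13,37),W(30,-13,37),W(-30,-13,37)]).round(1).tolist())
print('pred label',proj('w7',[W(-21,10,37),W(21,10,37),W(21,-10,37),W(-21,-10,37)]).round(1).tolist())
print('packed pred',proj('w7',[W(-30,-17,37),W(30,-17,37),W(30,-43,37),W(-30,-43,37)]).round(1).tolist())
v=proj('w7',[W(0,40,34),W(0,-50,34)])[:,1].astype(int); a,b=sorted(v)
for q in (-25,0,25):
    u=int(proj('w7',[W(q,0,37)])[0,0]); print('col',u,a,g[a:b,u].tolist())
for q in (8,-8,-30):
    uv=proj('w7',[W(0,q,37)])[0].astype(int); r=g[uv[1]].astype(int); print('row',uv[1],[(i,r[i-1],r[i]) for i in range(230,410) if abs(r[i]-r[i-1])>35])
```

```text
t 18.7 [ 493.8 -288.9  302.1] [3.141e+00 1.000e-03 1.323e+00] F [-0.5  0.3 -0.3] w 85.5 0.0
pred corners top [[282.1, 186.4], [356.5, 186.4], [355.7, 217.8], [282.8, 217.9]]
pred label [[293.3, 190.1], [345.3, 190.1], [344.9, 214.3], [293.7, 214.3]]
packed pred [[282.9, 222.6], [355.6, 222.6], [354.9, 252.5], [283.6, 252.6]]
col 288 152 [16, 15, 14, 14, 12, 14, 14, 16, 12, 11, 11, 1, 65, 106, 96, 109, 146, 162, 162, 143, 108, 102, 98, 95, 128, 160, 158, 159, 162, 163, 142, 105, 94, 98, 94, 120, 154, 159, 157, 157, 155, 156, 158, 156, 155, 157, 157, 156, 155, 152, 152, 156, 158, 156, 155, 155, 156, 153, 151, 156, 155, 153, 154, 154, 159, 162, 149, 96, 36, 38, 88, 146, 159, 155, 155, 155, 155, 154, 156, 156, 154, 155, 153, 152, 151, 153, 157, 156, 154, 154, 156, 153, 149, 156, 154, 152, 152, 154, 157, 157, 152, 153, 155, 158, 141, 103, 95]
col 319 152 [12, 12, 13, 15, 12, 13, 13, 9, 8, 13, 10, 0, 66, 105, 95, 110, 145, 161, 164, 140, 102, 105, 109, 110, 99, 81, 80, 80, 83, 85, 82, 62, 39, 74, 100, 111, 145, 161, 155, 159, 174, 183, 190, 201, 209, 207, 208, 208, 209, 209, 209, 205, 199,
[... 1661 characters left out ...]
), np.int64(195)), (330, np.int64(190), np.int64(16)), (332, np.int64(0), np.int64(51)), (333, np.int64(51), np.int64(202)), (335, np.int64(189), np.int64(125)), (336, np.int64(125), np.int64(77)), (337, np.int64(77), np.int64(196)), (339, np.int64(192), np.int64(134)), (340, np.int64(134), np.int64(0)), (341, np.int64(0), np.int64(90)), (342, np.int64(90), np.int64(198)), (356, np.int64(165), np.int64(96)), (357, np.int64(96), np.int64(0)), (375, np.int64(18), np.int64(65)), (376, np.int64(65), np.int64(103))]
row 237 [(264, np.int64(132), np.int64(50)), (265, np.int64(50), np.int64(1)), (283, np.int64(19), np.int64(130)), (355, np.int64(167), np.int64(0)), (374, np.int64(8), np.int64(70))]
```

Measured against the seated pose, the channel's top face is at rows 187.5–218.5 and columns 283–357 (predicted 186.4–217.8 and 282–356). It is level with the packed channel, which shows at its predicted place, so all errors are under about 1 mm. I'll hand the job in.

```bash
python3 -c "
from h import *
print(ctrl.finish_job())"
```

```text
the job is handed in; nothing more can be done
None
```

The job is handed in at about 19 s of the 54 s allowed: I held the scanner on the label for two seconds and laid it back in its cradle. The channel is over the free gap, within about 1 mm of its seated position in the wrist camera view; I couldn't check its height to the 3 mm limit, and the hand-in gave no verdict.

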